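# Set the board-feeder wheel to its mark and lock it

## Robot

A 6-joint arm with a two-finger parallel gripper is mounted at the origin on the work surface. World frame = base frame: x ahead of the robot, y to its left, z up, the work surface at z = 0. Lengths are in m, angles in rad, forces in N, time in s.
With the tool pointing down it reaches from about 0.425 to 1.125 m from the base axis. Payload 14.9 kg.
Tool frame: the origin (TCP) lies between the finger pads; the fingertips stand 25 mm ahead of it and the grasp point (between the pads) lies 6 mm ahead of it (robot.tips_ahead is the distance from the TCP to the fingertips, in m); z points along the fingers, y is the line along which they close (so a half turn about z gives the same grasp; the last joint's range is limited). The gripper opens to 91 mm and grips with 3 to 60 N. Pads are 32 mm wide; open, the fingers measure 118 mm over their backs; the gripper's body (76 mm by 178 mm) begins 60 mm behind the grasp point.
Start: joints at [-1.226, 0.379, 1.734, -0, 1.028, -0.033], TCP at [0.258, -0.651, 0.239] pointing down, gripper open.
Joint ranges: [-2.77, 2.77], [-0.74, 2.19], [0, 2.66], [-1.06, 4.2], [0.31, 2.87], [-3.08, 3.08]. Speed limits (rad/s): [1.89, 1.89, 2.39, 3.14, 3.14, 3.14].

## Interface

Orientations are given as a rotation vector (axis times angle).
In Python, from bench import robot gives the robot as it stands. The module is installed in compiled form; this text tells all that it offers.
- The arm moves only by the tool move_arm, never from a script. Its argument "deltas" is a list of rows, each an object with "translation": the shift along the tool's x, y, z in cm, a list of three; "twist": the turn about the tool's z in rad; "hand": the opening, from 0 (shut) to 1 (fully open). In form: [{"translation": [tx, ty, tz], "twist": twist, "hand": hand}, ...]. A call has 1 to 12 rows; each row is the pose to reach, as a shift and turn from the pose commanded when the call began, along the tool's axes at that moment; what a row does not reach only later rows make up. A row lasts 1/8 s, in which the tool goes at most 62.5 mm and 10.7 degrees, less where a joint would pass 70% of its speed; a pose out of reach is approached as far as the arm can. A call with a gripper value outside its range is refused whole. The fingers move at their own pace and stop on an object; "grip_force" is the grip in N (left out, the last holds). Time passes only in rows, so rows that repeat a pose let the fingers close. It gives the time, the measured TCP pose, the force, the opening and the grip force at its end, in the units of the state.
- robot.read_state(): the state, without advancing time (a new reading comes with each control period).
- robot.grab_frame(name): name is "side" or "top" or "wrist"; returns the picture (384x512x3 uint8, blue, green, red); there is no depth.
- robot.camera_params(name): a dict with "vfov" (degrees; the focal length in pixels is half the picture's height over the tangent of half this angle, whatever the lens; pixels are square), "cx", "cy" (the principal point, pixels), "eye" and "rotation" of the camera in the world; the wrist camera has in their place "hand_eye" (4x4, takes a point from camera to tool coordinates, whose origin is the TCP and whose axes are the flange's). Camera axes: x right, y down, z forward; pixel columns grow to the right and rows downward; lengths in m; the calibration is good to about 2 mm. A picture is of the moment at which its call begins: read the wrist's pose just before it. camera_params takes no time and is no camera call.
- robot.sign_off(): hands the job in; it is judged then, once.
The state is a dict: "t": time; "joint_positions": joint angles; "dq": joint speeds; "joint_torque": joint torques, N m; "position": TCP position; "tcp_rot": TCP orientation; "contact_force": force on the tool from outside, world axes, zero at the start; "wrist_torque": the same for the moment, N m; "opening": opening from 0.0 (shut) to 1.0 (fully open); "finger_force": force on a finger pad.
Only numpy, scipy, OpenCV 4.12 (cv2) and the standard library are available. Lean on these libraries where they do the work, as an engineer would, in place of code of your own. Each camera call takes 0.05 s, during which the arm holds its last target. There are 200 camera calls.

## Task

With a light fingertip on the tread, roll the feeder's black wheel until its hidden yellow mark stands at the very top, and let go of it there so that it rests. Then push the red lock bolt fully home into the gap in the wheel's ring. Treat the tyre gently (never more than 25 N on it) and leave the other things on the bench where they are.

Things in the scene. Friction and masses are not known exactly. Their poses are not given: they have to be found in the camera images.
- feeder: Fixed bench feeder. Origin: centre of the underside of its 230 x 160 mm base, on the table; y is the wheel's axle, z up, x the way the wheel's top moves. Its green guards (x +-100, y -38 to +46 mm) end 126 mm up; above that the wheel is open. At +y a grey post (x +-22, y 46 to 64, 179 mm high) guides the lock bolt.
- axle (a point): Centre of the wheel, on the axle, 115 mm above the table, over the feeder's origin. The black tyre, 44 mm wide (feeder y -22 to +22 mm), is nominally 160 mm in diameter but worn out of true: its tread lies 76 to 84 mm from the axle, changing smoothly round the wheel. A fingertip turns it by friction: a few newtons do. It is rigid: over 25 N mars it, and a fast touch counts too, so come down slowly (10 mm/s).
- wheel (a joint): Turn of the wheel in rad about the feeder's +y: 0 (or any whole turn, 2 pi) when the mark is at the very top; it grows as the wheel's top moves to the feeder's +x. It turns freely without stops, either way, runs on a little when let go and stops by itself. At the start the mark is hidden low in the guards (1.9 to 4.38 rad).
- mark (a point): Middle of the yellow index line painted across the black tread (6 mm wide), 80 mm from the axle. Short yellow lines run from it down the flanks. The steel index ring on the wheel's +y flank (45 to 65 mm from the axle) has its only gap, 14 mm wide, at the same angle.
- bolt (a joint): Travel of the lock bolt in m towards the wheel (feeder -y): 0 fully out (starts 0 to 3 mm), 0.018 fully home. Its 9 mm round-nosed tip reaches the steel ring after 6 mm of travel and enters the ring's gap only if the mark is at the top. It slides with about 3 N of friction and stays where it is left.
- bolt_knob (a point): Middle of the flat top of the red upright knob of the lock bolt, 16 mm diameter, 46 mm tall, top 215 mm above the table, free on all sides from 180 mm up. With the bolt out it stands 90 mm from the wheel's mid-plane on the feeder's +y side, in line (x = 0) with the axle; it moves with the bolt.
- glue: Bystander, leave alone: white glue bottle, yellow label and orange cap, 52 mm diameter, 120 mm tall, standing. Origin at its underside.
- tin: Bystander, leave alone: glass jar with blue cap, 64 mm diameter, 60 mm tall, standing. Origin at its underside.
- core: Bystander, leave alone: cardboard reel core, 88 mm outer diameter, 50 mm tall, standing on end. Origin at its underside.
- strips: Bystander, leave alone: bundle of slotted cardboard strips, 60 x 160 x 21 mm, lying flat. Origin at its underside.
- driver: Bystander, leave alone: screwdriver lying flat, within 150 mm of its origin.

How it is judged:
By the outcome, as a careful person would: the job done as asked, in the order asked, and still so for the second after the job is handed in, with the robot touching nothing.
It also fails if it takes over 64 s, if anything falls off the work surface, if the arm or the gripper's body presses on something with over 40 N, if the wrist force passes 120 N, or if a joint passes its speed limit or range.

## Working session

There is one attempt and no reset: what is moved stays moved. The work goes in short steps, Python scripts to look and compute and a tool call to move; the robot and the scene stay as the last step left them, time stands still between calls to the robot, and variables do not carry over. Pictures are saved under pics/ and viewed, at most 10 in all, crops included, and the job is handed in when it is done.

Besides the shell and the picture viewer there is one more tool, called after "Call:" as name([rows], argument=value, ...), one row to a line, values as JSON. move_arm: Moves the arm, as the interface text tells. Its arguments: {"type":"object","properties":{"deltas":{"type":"array","items":{"type":"object","properties":{"translation":{"type":"array","items":{"type":"number"}},"twist":{"type":"number"},"hand":{"type":"number"}}}},"grip_force":{"type":"number"}},"required":["deltas"]}

```bash
mkdir -p pics
cat > h.py <<'E'
from bench import robot
import numpy as np, cv2
from scipy.spatial.transform import Rotation as R
def cam(n,s=None):
    p=robot.camera_params(n); f=192/np.tan(np.radians(p['vfov'])/2)
    if n=='wrist':
        s=s or robot.read_state(); T=np.eye(4); T[:3,:3]=R.from_rotvec(s['tcp_rot']).as_matrix(); T[:3,3]=s['position']
        M=T@np.array(p['hand_eye']); return f,p['cx'],p['cy'],M[:3,3],M[:3,:3]
    return f,p['cx'],p['cy'],np.array(p['eye']),np.array(p['rotation'])
def ray(c,uv,z):
    f,cx,cy,e,r=c; d=r@np.array([(uv[0]-cx)/f,(uv[1]-cy)/f,1]); return e+d*(z-e[2])/d[2]
def proj(c,P):
    f,cx,cy,e,r=c; q=r.T@(np.array(P)-e); return np.array([cx+f*q[0]/q[2],cy+f*q[1]/q[2]])
E
python3 - <<'E'
from h import *
s=robot.read_state(); print({k:np.round(v,3) for k,v in s.items()}, robot.tips_ahead)
ims=[robot.grab_frame(n) for n in('side','top')]
for n,i in zip(('side','top'),ims): cv2.imwrite(f'pics/{n}0.png',i)
for n in('side','top','wrist'): print(n,robot.camera_params(n))
E
```

```text
{'t': np.float64(0.0), 'joint_positions': array([-1.226,  0.379,  1.735,  0.   ,  1.028, -0.033]), 'dq': array([-0.   ,  0.002,  0.001, -0.001,  0.002, -0.001]), 'joint_torque': array([-2.0000e-03, -7.6372e+01, -4.3437e+01,  6.5000e-02,  4.2000e-02,
       -0.0000e+00]), 'position': array([ 0.258, -0.65 ,  0.238]), 'tcp_rot': array([-3.085, -0.59 ,  0.   ]), 'contact_force': array([0.156, 0.251, 0.216]), 'wrist_torque': array([-0.06 ,  0.03 ,  0.053]), 'finger_force': np.float64(0.0), 'opening': np.float64(0.999)} 0.025
side {'vfov': 55.07638987524137, 'cx': 249.7802589114114, 'cy': 185.37038034234766, 'eye': array([0.35246044, 0.5590364 , 0.80201293]), 'rotation': array([-0.54328192,  2.73204305, -1.10413321])}
top {'vfov': 45.73175314367572, 'cx': 254.04660179515525, 'cy': 191.90602320002122, 'eye': array([ 0.35888639, -0.04580861,  1.55088811]), 'rotation': array([-2.11901067,  2.10893266, -0.18636049])}
wrist {'vfov': 63.83442424788602, 'cx': 255.8490765439909, 'cy': 186.8808188878858, 'hand_eye': array([[ 8.07711182e-04, -9.65274145e-01, -2.61237770e-01,
         7.22224463e-02],
       [ 9.99999260e-01,  5.41880058e-04,  1.08961187e-03,
         6.52684202e-04],
       [-9.10214625e-04, -2.61238456e-01,  9.65273868e-01,
        -1.45693165e-01],
       [ 0.00000000e+00,  0.00000000e+00,  0.00000000e+00,
         1.00000000e+00]])}
```

View pics/side0.png

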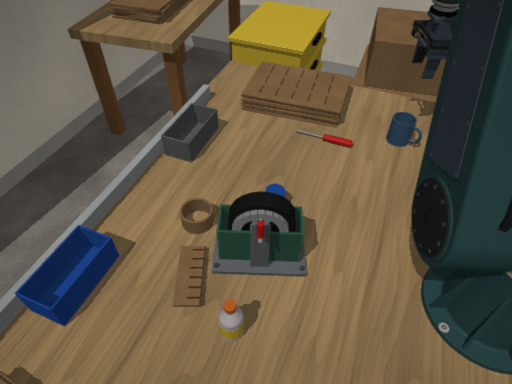

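View pics/top0.png

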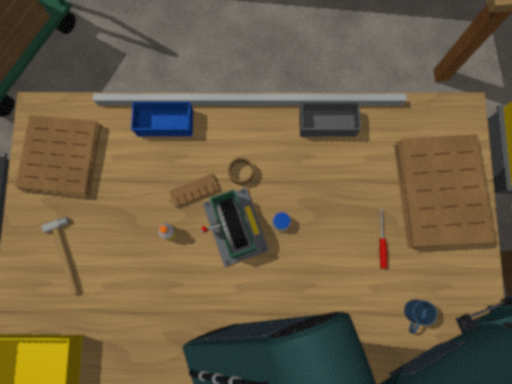

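```bash
cat >> h.py <<'E'
_cam=cam
def cam(n,s=None):
    c=_cam(n,s)
    return c if n=='wrist' else c[:4]+(R.from_rotvec(c[4]).as_matrix(),)
def tri(c1,u1,c2,u2):
    A=[];b=[]
    for c,u in((c1,u1),(c2,u2)):
        f,cx,cy,e,r=c; d=r@np.array([(u[0]-cx)/f,(u[1]-cy)/f,1]); d/=np.linalg.norm(d); M=np.eye(3)-np.outer(d,d); A.append(M); b.append(M@e)
    return np.linalg.lstsq(np.vstack(A),np.hstack(b),rcond=None)[0]
def red(im,x0,x1,y0,y1):
    h=cv2.cvtColor(im,cv2.COLOR_BGR2HSV); m=(((h[...,0]<6)|(h[...,0]>172))&(h[...,1]>150)&(h[...,2]>80)).astype(np.uint8)
    k=np.zeros_like(m);k[y0:y1,x0:x1]=m[y0:y1,x0:x1];return k
E
python3 - <<'E'
from h import *
t=cv2.imread('pics/top0.png'); s=cv2.imread('pics/side0.png')
a=cv2.resize(t[175:275,185:285],(400,400),interpolation=cv2.INTER_CUBIC)
b=cv2.resize(s[180:280,210:310],(400,400),interpolation=cv2.INTER_CUBIC)
cv2.imwrite('pics/crop0.png',np.hstack([a,b]))
for n,im,w in(('top',t,(190,215,215,240)),('side',s,(245,275,205,255))):
    m=red(im,*w); ys,xs=np.nonzero(m); print(n,len(xs),xs.mean(),ys.mean(),xs.min(),xs.max(),ys.min(),ys.max())
    print(cam(n)[3], proj(cam(n),[.5,0,0]))
E
```

```text
top 17 204.05882352941177 228.8235294117647 202 206 227 231
[ 0.35888639 -0.04580861  1.55088811] [247.680092   237.80462014]
side 120 260.03333333333336 229.09166666666667 257 264 221 238
[0.35246044 0.5590364  0.80201293] [278.68784719 240.13683785]
```

View pics/crop0.png

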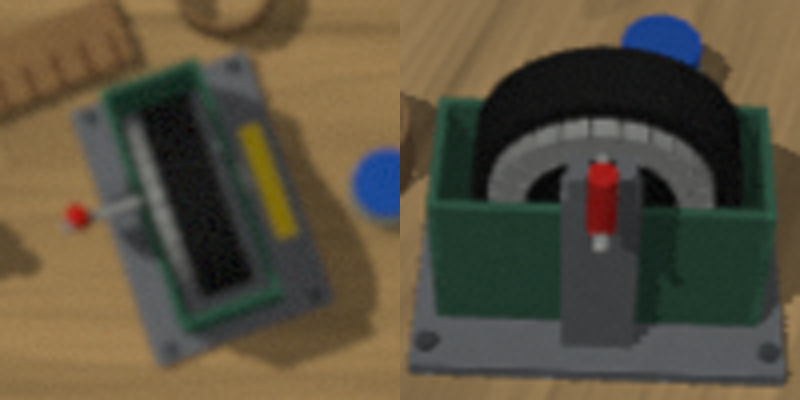

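Run:
```python
from h import *
c=cam('top');s=cam('side')
K=tri(c,(204.1,228.6),s,(260.3,222.5)); print('knob',K, ray(c,(204.1,228.8),.215), ray(s,(260.3,222.5),.215))
g=lambda p,o=(185,175):(p[0]/4+o[0],p[1]/4+o[1])
G=[(108,95),(200,62),(280,290),(190,328)]; L=[[100,46],[100,-38],[-100,-38],[-100,46]]
B=[(77,108),(243,52),(330,298),(165,365)]; LB=[[115,80],[115,-80],[-115,-80],[-115,80]]
def fit(P,Q):
    P=np.array(P)/1000;Q=np.array(Q); a=P-P.mean(0);b=Q-Q.mean(0)
    th=np.arctan2((a[:,0]*b[:,1]-a[:,1]*b[:,0]).sum(),(a*b).sum()); M=np.array([[np.cos(th),-np.sin(th)],[np.sin(th),np.cos(th)]])
    o=Q.mean(0)-M@P.mean(0); return o,np.degrees(th),np.round((Q-(P@M.T+o))*1000,1)
print(fit(L,[ray(c,g(p),.126)[:2] for p in G]))
print(fit(LB,[ray(c,g(p),.010)[:2] for p in B]))
S=[(435-400,100),(768-400,105),(772-400,212),(430-400,205)]
print(fit([[100,-38],[-100,-38],[-100,46],[100,46]],[ray(s,g(p,(210,180)),.126)[:2] for p in S]))
```

```text
knob [0.50811255 0.12268856 0.21447362] [0.50633348 0.12238752 0.215     ] [0.50912478 0.12316915 0.215     ]
(array([0.53604917, 0.03754929]), np.float64(20.296989053357578), array([[-1.7, -4.4],
       [-3.8,  1.5],
       [ 3. ,  6. ],
       [ 2.5, -3.1]]))
(array([0.53902674, 0.04032981]), np.float64(20.135753681787445), array([[ 1.9, -4.8],
       [-3.6,  3.1],
       [ 1.5,  7. ],
       [ 0.2, -5.3]]))
(array([0.53882783, 0.04218105]), np.float64(21.205769505148467), array([[-0.2,  2.6],
       [-1.6,  1.4],
       [ 3.4, -0.8],
       [-1.7, -3.3]]))
```

```bash
cat >> h.py <<'E'
O=np.array([.538,.040]); YAW=np.radians(20.4)
FX=np.array([np.cos(YAW),np.sin(YAW),0]);FY=np.array([-np.sin(YAW),np.cos(YAW),0])
def w(fx,fy,z): return np.r_[O,0]+FX*fx+FY*fy+[0,0,z]
def f(P): P=np.array(P)-np.r_[O,0]; return np.array([P@FX,P@FY,P[2]])*1000
def delta(P,s=None):
    s=s or robot.read_state(); M=R.from_rotvec(s['tcp_rot']).as_matrix()
    yaw=np.arctan2(M[1,0],M[0,0]); return np.round(M.T@(np.array(P)-s['position'])*100,2), 'twist',round(-(YAW-yaw),3)
E
python3 - <<'E'
from h import *
print(delta(w(.035,0,.29)), np.round(R.from_rotvec(robot.read_state()['tcp_rot']).as_matrix(),3))
E
```

```text
(array([ 54.98, -53.76,  -5.11]), 'twist', np.float64(0.022)) [[ 0.929  0.369 -0.   ]
 [ 0.369 -0.929  0.001]
 [ 0.    -0.001 -1.   ]]
```

Call:
move_arm([
  {"translation":[3,-3,-3],"twist":0,"hand":0.3},
  {"translation":[7,-7,-5],"twist":0.02,"hand":0},
  {"translation":[11,-11,-5.1],"twist":0.02,"hand":0},
  {"translation":[15,-15,-5.1],"twist":0.02,"hand":0},
  {"translation":[19.5,-19,-5.1],"twist":0.02,"hand":0},
  {"translation":[24,-23.5,-5.1],"twist":0.02,"hand":0},
  {"translation":[28.5,-28,-5.1],"twist":0.02,"hand":0},
  {"translation":[33,-32,-5.1],"twist":0.02,"hand":0},
  {"translation":[37.5,-36.5,-5.1],"twist":0.02,"hand":0},
  {"translation":[42,-41,-5.1],"twist":0.02,"hand":0},
  {"translation":[46.5,-45.5,-5.1],"twist":0.02,"hand":0},
  {"translation":[51,-50,-5.1],"twist":0.02,"hand":0},
], grip_force=10)

```text
t: 1.6
position: [0.5464, 0.0001, 0.2899]
tcp_rot: [3.091, 0.559, 0.0]
contact_force: [0.6, -0.9, -0.1]
opening: 0.004
finger_force: 0.0
```

Run:
```python
from h import *
s=robot.read_state(); print(s['t'],f(s['position']),delta(w(.035,0,.235)),s['contact_force'],s['opening'])
```

```text
1.6 [ -6.0604084  -40.277827   289.90133174] (array([ 4.11, -4.02,  5.49]), 'twist', np.float64(0.002)) [ 0.57816031 -0.93080232 -0.07841704] 0.004280090038155045
```

Call:
move_arm([
  {"translation":[3,-3,2],"twist":0.002,"hand":0},
  {"translation":[4.1,-4,4.5],"twist":0.002,"hand":0},
  {"translation":[4.1,-4,5.5],"twist":0.002,"hand":0},
  {"translation":[4.1,-4,5.5],"twist":0.002,"hand":0},
])

```text
t: 2.1
position: [0.5698, 0.0493, 0.2345]
tcp_rot: [-3.092, -0.555, 0.002]
contact_force: [-0.4, 0.7, 0.2]
opening: 0.004
finger_force: 0.0
```

Run:
```python
from h import *
s=robot.read_state(); print(s['t'],f(s['position']),s['contact_force'])
a=robot.grab_frame('wrist');b=robot.grab_frame('side');t=robot.grab_frame('top')
cv2.imwrite('pics/w1.png',np.hstack([cv2.resize(a,(400,300)),cv2.resize(np.vstack([b[170:250,200:320],t[180:260,180:300]]),(400,533))[:300*2] [:300]]))
v=np.zeros((560,800,3),np.uint8);v[:300,:400]=cv2.resize(a,(400,300));v[:267,400:]=cv2.resize(b[170:250,200:320],(400,267));v[280:547,400:]=cv2.resize(t[180:260,180:300],(400,267))
cv2.imwrite('pics/v1.png',v)
```

```text
2.1 [ 33.02872887  -2.4023595  234.45144604] [-0.43501383  0.65305767  0.19251587]
```

View pics/v1.png

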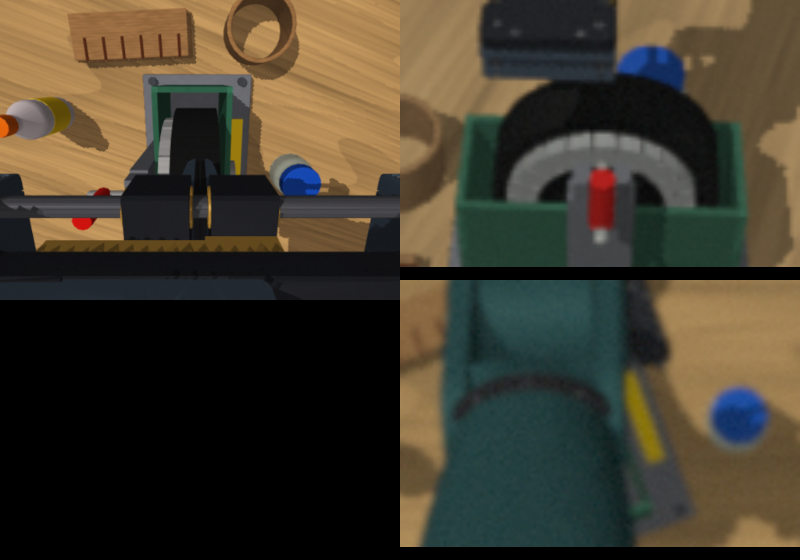

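Call:
move_arm([
  {"translation":[0.2,0.2,0.5],"twist":0,"hand":0},
  {"translation":[0.2,0.2,1.0],"twist":0,"hand":0},
  {"translation":[0.2,0.2,1.12],"twist":0,"hand":0},
  {"translation":[0.2,0.2,1.24],"twist":0,"hand":0},
])

```text
t: 2.75
position: [0.5729, 0.0487, 0.2224]
tcp_rot: [-3.092, -0.556, 0.0]
contact_force: [0.5, 0.5, 0.4]
opening: 0.003
finger_force: 0.0
```

Call:
move_arm([
  {"translation":[0,0,0.12],"twist":0,"hand":0},
  {"translation":[0,0,0.22],"twist":0,"hand":0},
])

```text
t: 3.0
position: [0.573, 0.0487, 0.2203]
tcp_rot: [-3.092, -0.556, -0.0]
contact_force: [-0.5, -0.2, 0.6]
opening: 0.003
finger_force: 0.0
```

Tip at 195 mm; no contact yet.

Call:
move_arm([
  {"translation":[0,0,0.1],"twist":0,"hand":0},
  {"translation":[0,0,0.2],"twist":0,"hand":0},
])

```text
t: 3.25
position: [0.573, 0.0487, 0.2183]
tcp_rot: [-3.092, -0.556, 0.0]
contact_force: [-0.4, 0.0, 0.1]
opening: 0.007
finger_force: 0.0
```

Call:
move_arm([
  {"translation":[0,0,0.1],"twist":0,"hand":0},
  {"translation":[0,0,0.2],"twist":0,"hand":0},
])

```text
t: 3.5
position: [0.573, 0.0487, 0.2162]
tcp_rot: [3.092, 0.556, -0.0]
contact_force: [0.1, 0.4, -0.3]
opening: 0.006
finger_force: 0.0
```

Call:
move_arm([
  {"translation":[0,0,0.1],"twist":0,"hand":0},
  {"translation":[0,0,0.2],"twist":0,"hand":0},
])

```text
t: 3.75
position: [0.5733, 0.0487, 0.2146]
tcp_rot: [-3.092, -0.556, -0.001]
contact_force: [0.3, 0.9, 6.3]
opening: 0.005
finger_force: 3.5
```

Call:
move_arm([
  {"translation":[-0.4,0,-0.08],"twist":0,"hand":0},
  {"translation":[-0.9,0,-0.15],"twist":0,"hand":0},
  {"translation":[-1.4,0,-0.2],"twist":0,"hand":0},
])

```text
t: 4.12
position: [0.5601, 0.0439, 0.2169]
tcp_rot: [-3.092, -0.556, -0.002]
contact_force: [0.2, 1.2, 6.4]
opening: 0.005
finger_force: 3.1
```

Call:
move_arm([
  {"translation":[-0.5,0,-0.02],"twist":0,"hand":0},
  {"translation":[-1.0,0,-0.03],"twist":0,"hand":0},
  {"translation":[-1.5,0,-0.03],"twist":0,"hand":0},
  {"translation":[-2.0,0,-0.03],"twist":0,"hand":0},
])

```text
t: 4.62
position: [0.5409, 0.0368, 0.2168]
tcp_rot: [-3.092, -0.556, -0.0]
contact_force: [0.6, 2.1, 6.0]
opening: 0.005
finger_force: 2.4
```

Call:
move_arm([
  {"translation":[-0.5,0,0],"twist":0,"hand":0},
  {"translation":[-1.0,0,-0.01],"twist":0,"hand":0},
  {"translation":[-1.5,0,-0.01],"twist":0,"hand":0},
  {"translation":[-2.0,0,-0.01],"twist":0,"hand":0},
])

```text
t: 5.12
position: [0.5218, 0.0297, 0.2165]
tcp_rot: [3.092, 0.556, -0.001]
contact_force: [0.9, 0.1, -0.1]
opening: 0.004
finger_force: 0.1
```

Call:
move_arm([
  {"translation":[0.5,0,-0.5],"twist":0,"hand":0},
  {"translation":[2.5,0,-0.7],"twist":0,"hand":0},
  {"translation":[4.8,0,-0.7],"twist":0,"hand":0},
  {"translation":[5.5,0,-0.45],"twist":0,"hand":0},
  {"translation":[5.5,0,-0.25],"twist":0,"hand":0},
  {"translation":[5.5,0,-0.15],"twist":0,"hand":0},
  {"translation":[5.5,0,-0.05],"twist":0,"hand":0},
])

```text
t: 6.0
position: [0.5734, 0.0489, 0.2172]
tcp_rot: [-3.092, -0.556, 0.0]
contact_force: [-0.2, -0.3, -0.2]
opening: 0.002
finger_force: 0.0
```

Run:
```python
from h import *
s=robot.read_state(); print(s['t'],f(s['position']),s['contact_force'])
b=robot.grab_frame('side');a=robot.grab_frame('wrist')
cv2.imwrite('pics/s2.png',b);cv2.imwrite('pics/w2.png',a)
h=cv2.cvtColor(a,cv2.COLOR_BGR2HSV);m=(abs(h[...,0].astype(int)-27)<6)&(h[...,1]>150)&(h[...,2]>60); n,l,st,ce=cv2.connectedComponentsWithStats(m.astype(np.uint8)); print([ (st[i].tolist()) for i in range(1,n) if st[i,4]>15])
cv2.imwrite('pics/c2.png',np.hstack([cv2.resize(x,(400,300),interpolation=cv2.INTER_CUBIC) for x in (b[170:230,210:290],a[90:190,175:308])]))
```

```text
6.0 [ 36.3028374   -4.05824892 217.16964367] [-0.15768685 -0.29822093 -0.18696413]
[[26, 129, 56, 51, 1121], [295, 158, 17, 66, 899]]
```

View pics/c2.png

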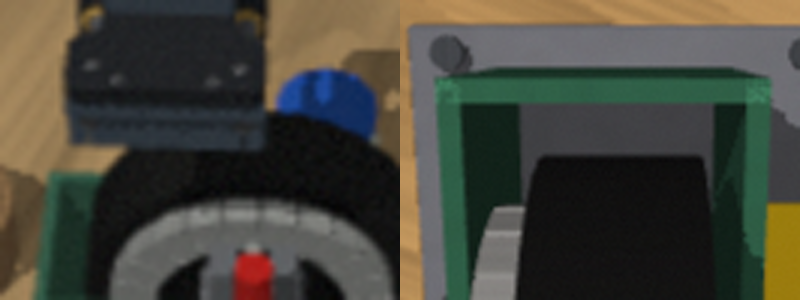

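Call:
move_arm([
  {"translation":[0,-0.2,0.1],"twist":0,"hand":0},
  {"translation":[0,-0.3,0.2],"twist":0,"hand":0},
])

```text
t: 6.35
position: [0.5728, 0.0519, 0.2152]
tcp_rot: [-3.092, -0.556, -0.0]
contact_force: [-0.1, -0.3, 0.4]
opening: 0.001
finger_force: 0.0
```

Call:
move_arm([
  {"translation":[0,0,0.1],"twist":0,"hand":0},
])

```text
t: 6.48
position: [0.5728, 0.0519, 0.2142]
tcp_rot: [-3.092, -0.556, 0.0]
contact_force: [-0.1, -0.4, 0.2]
opening: 0.008
finger_force: 0.0
```

Call:
move_arm([
  {"translation":[0,0,0.1],"twist":0,"hand":0},
])

```text
t: 6.6
position: [0.573, 0.0519, 0.2133]
tcp_rot: [-3.092, -0.556, -0.0]
contact_force: [1.5, 1.5, 5.5]
opening: 0.009
finger_force: 2.8
```

Call:
move_arm([
  {"translation":[-0.4,0,-0.08],"twist":0,"hand":0},
  {"translation":[-0.9,0,-0.16],"twist":0,"hand":0},
  {"translation":[-1.4,0,-0.21],"twist":0,"hand":0},
  {"translation":[-1.9,0,-0.23],"twist":0,"hand":0},
])

```text
t: 7.1
position: [0.555, 0.0452, 0.2161]
tcp_rot: [-3.092, -0.556, -0.001]
contact_force: [0.3, 2.2, 6.5]
opening: 0.007
finger_force: 3.4
```

Call:
move_arm([
  {"translation":[-0.5,0,-0.02],"twist":0,"hand":0},
  {"translation":[-1.0,0,-0.03],"twist":0,"hand":0},
  {"translation":[-1.5,0,-0.04],"twist":0,"hand":0},
  {"translation":[-2.0,0,-0.05],"twist":0,"hand":0},
])

```text
t: 7.6
position: [0.536, 0.0382, 0.2162]
tcp_rot: [-3.092, -0.556, -0.0]
contact_force: [-0.3, 2.6, 5.6]
opening: 0.004
finger_force: 2.6
```

Call:
move_arm([
  {"translation":[-0.5,0,-0.01],"twist":0,"hand":0},
  {"translation":[-1.0,0,-0.01],"twist":0,"hand":0},
  {"translation":[-1.5,0,0],"twist":0,"hand":0},
  {"translation":[-2.0,0,0.03],"twist":0,"hand":0},
])

```text
t: 8.1
position: [0.5173, 0.0312, 0.2159]
tcp_rot: [-3.092, -0.556, -0.0]
contact_force: [-0.4, 1.4, 6.0]
opening: 0.005
finger_force: 2.4
```

Call:
move_arm([
  {"translation":[-0.5,0,0.04],"twist":0,"hand":0},
  {"translation":[-1.0,0,0.1],"twist":0,"hand":0},
  {"translation":[-1.5,0,0.18],"twist":0,"hand":0},
])

```text
t: 8.48
position: [0.5029, 0.0258, 0.2136]
tcp_rot: [3.092, 0.556, -0.001]
contact_force: [0.7, -0.2, -0.5]
opening: 0.006
finger_force: 0.0
```

Call:
move_arm([
  {"translation":[0,0,-0.5],"twist":0,"hand":0},
  {"translation":[2,0,-0.9],"twist":0,"hand":0},
  {"translation":[5,0,-0.9],"twist":0,"hand":0},
  {"translation":[7.2,0,-0.75],"twist":0,"hand":0},
  {"translation":[7.5,0,-0.45],"twist":0,"hand":0},
  {"translation":[7.5,0,-0.3],"twist":0,"hand":0},
  {"translation":[7.5,0,-0.2],"twist":0,"hand":0},
])

```text
t: 9.35
position: [0.5731, 0.0519, 0.2158]
tcp_rot: [-3.092, -0.556, 0.001]
contact_force: [0.2, 0.2, 0.5]
opening: 0.005
finger_force: 0.0
```

```bash
cat >> h.py <<'E'
def yel(n='wrist',save=None):
    s=robot.read_state();a=robot.grab_frame(n)
    if save: cv2.imwrite('pics/%s.png'%save,a)
    h=cv2.cvtColor(a,cv2.COLOR_BGR2HSV);m=(abs(h[...,0].astype(int)-27)<7)&(h[...,1]>140)&(h[...,2]>50)
    N,l,st,ce=cv2.connectedComponentsWithStats(m.astype(np.uint8)); return s,[st[i].tolist() for i in range(1,N) if st[i,4]>8]
E
python3 - <<'E'
from h import *
s,y=yel(save='w3'); print(s['t'],f(s['position']),s['contact_force'],y); print(yel('side','s3')[1])
E
```

```text
9.35 [ 37.02683954  -1.0345362  215.7652407 ] [0.17272405 0.22434829 0.48569801] [[26, 129, 58, 52, 1144], [299, 158, 16, 66, 836], [217, 165, 70, 14, 636]]
[[228, 1, 84, 60, 2079], [230, 201, 8, 18, 63], [219, 323, 25, 16, 183]]
```

```bash
cat >> h.py <<'E'
def ang(c,uv,r=.078):
    f_,cx,cy,e,M=c; d=M@np.array([(uv[0]-cx)/f_,(uv[1]-cy)/f_,1])
    o=f(e)/1000; dx,dz=d@FX,d[2]; oz=o[2]-.115; ox=o[0]
    a=dx*dx+dz*dz;b=2*(ox*dx+oz*dz);cc=ox*ox+oz*oz-r*r; t=(-b-np.sqrt(b*b-4*a*cc))/2/a
    return np.arctan2(ox+t*dx,oz+t*dz)
E
python3 - <<'E'
from h import *
c=cam('wrist'); 
for r in(.076,.08):print(ang(c,(251.5,172),r))
a=cv2.imread('pics/w3.png');b=cv2.imread('pics/s3.png')
cv2.imwrite('pics/c3.png',np.hstack([cv2.resize(x,(400,300),interpolation=cv2.INTER_CUBIC) for x in (b[170:230,210:290],a[110:210,175:308])]))
E
```

```text
1.0075333566610216
0.9581544016146692
```

View pics/c3.png

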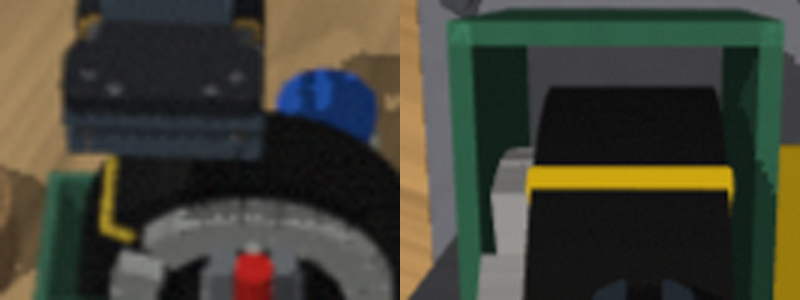

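Call:
move_arm([
  {"translation":[0,0,0.1],"twist":0,"hand":0},
  {"translation":[0,0,0.2],"twist":0,"hand":0},
])

```text
t: 9.7
position: [0.574, 0.0522, 0.2143]
tcp_rot: [3.092, 0.556, 0.001]
contact_force: [0.7, 1.6, 6.4]
opening: 0.006
finger_force: 3.4
```

Call:
move_arm([
  {"translation":[-0.4,0,-0.09],"twist":0,"hand":0},
  {"translation":[-0.9,0,-0.18],"twist":0,"hand":0},
  {"translation":[-1.4,0,-0.24],"twist":0,"hand":0},
  {"translation":[-1.9,0,-0.28],"twist":0,"hand":0},
])

```text
t: 10.2
position: [0.5561, 0.0455, 0.2174]
tcp_rot: [-3.092, -0.556, -0.002]
contact_force: [0.3, 1.9, 5.7]
opening: 0.004
finger_force: 3.2
```

Call:
move_arm([
  {"translation":[-0.5,0,-0.03],"twist":0,"hand":0},
  {"translation":[-1.0,0,-0.05],"twist":0,"hand":0},
  {"translation":[-1.5,0,-0.07],"twist":0,"hand":0},
  {"translation":[-2.0,0,-0.09],"twist":0,"hand":0},
])

```text
t: 10.7
position: [0.5373, 0.0386, 0.2182]
tcp_rot: [-3.092, -0.556, -0.002]
contact_force: [0.3, 2.1, 6.0]
opening: 0.007
finger_force: 3.4
```

Call:
move_arm([
  {"translation":[-0.5,0,-0.03],"twist":0,"hand":0},
  {"translation":[-1.0,0,-0.06],"twist":0,"hand":0},
  {"translation":[-1.3,0,-0.07],"twist":0,"hand":0},
  {"translation":[-1.4,0,-0.07],"twist":0,"hand":0},
  {"translation":[-1.4,0,-0.07],"twist":0,"hand":0},
])

```text
t: 11.32
position: [0.5241, 0.0337, 0.2187]
tcp_rot: [3.092, 0.556, 0.001]
contact_force: [-1.0, 0.7, 6.0]
opening: 0.004
finger_force: 3.3
```

Call:
move_arm([
  {"translation":[0,0,-0.3],"twist":0,"hand":0},
  {"translation":[0,0,-0.9],"twist":0,"hand":0},
  {"translation":[0,0,-0.9],"twist":0,"hand":0},
])

```text
t: 11.7
position: [0.5242, 0.0337, 0.2278]
tcp_rot: [3.092, 0.556, 0.001]
contact_force: [-0.5, 0.1, 0.1]
opening: 0.005
finger_force: 0.0
```

Run:
```python
from h import *
s,y=yel(save='w4'); print(s['t'],f(s['position']),s['contact_force'],y); print(yel('side','s4')[1])
c=cam('wrist',s)
for q in y:
    if 200<q[0]+q[2]/2<290: print([ang(c,(q[0]+q[2]/2,q[1]+q[3]/2),r) for r in(.076,.08)])
```

```text
11.7 [-15.08870479  -1.12370721 227.80530959] [-0.47010474  0.0743977   0.14651122] [[33, 77, 50, 54, 1123], [297, 111, 18, 86, 918], [212, 155, 78, 12, 928]]
[[228, 1, 102, 65, 3394], [248, 191, 6, 20, 72], [219, 323, 25, 16, 182]]
[np.float64(0.31015859714621946), np.float64(0.3036160547140428)]
```

Call:
move_arm([
  {"translation":[1.0,0,0],"twist":0,"hand":0},
  {"translation":[2.4,0,0],"twist":0,"hand":0},
  {"translation":[2.7,0,0.3],"twist":0,"hand":0},
  {"translation":[2.7,0,0.6],"twist":0,"hand":0},
  {"translation":[2.7,0,0.7],"twist":0,"hand":0},
  {"translation":[2.7,0,0.8],"twist":0,"hand":0},
  {"translation":[2.7,0,0.9],"twist":0,"hand":0},
])

```text
t: 12.68
position: [0.5498, 0.0432, 0.2189]
tcp_rot: [-3.092, -0.556, -0.002]
contact_force: [-1.7, 1.8, 10.4]
opening: 0.006
finger_force: 5.1
```

Call:
move_arm([
  {"translation":[-0.4,0,-0.03],"twist":0,"hand":0},
  {"translation":[-0.9,0,-0.06],"twist":0,"hand":0},
  {"translation":[-1.4,0,-0.09],"twist":0,"hand":0},
  {"translation":[-1.8,0,-0.11],"twist":0,"hand":0},
  {"translation":[-2.1,0,-0.12],"twist":0,"hand":0},
  {"translation":[-2.3,0,-0.13],"twist":0,"hand":0},
  {"translation":[-2.4,0,-0.13],"twist":0,"hand":0},
  {"translation":[-2.4,0,-0.13],"twist":0,"hand":0},
])

```text
t: 13.68
position: [0.5269, 0.0346, 0.2199]
tcp_rot: [3.092, 0.556, 0.001]
contact_force: [-0.0, -0.3, 6.6]
opening: 0.005
finger_force: 3.3
```

Call:
move_arm([
  {"translation":[0,0,-0.2],"twist":0,"hand":0},
  {"translation":[0,0,-0.7],"twist":0,"hand":0},
  {"translation":[-1.5,0,-1.2],"twist":0,"hand":0},
  {"translation":[-3,0,-1.5],"twist":0,"hand":0},
  {"translation":[-4,0,-1.5],"twist":0,"hand":0},
  {"translation":[-4,0,-1.5],"twist":0,"hand":0},
])

```text
t: 14.42
position: [0.4886, 0.0205, 0.2347]
tcp_rot: [3.092, 0.555, 0.0]
contact_force: [0.7, -0.2, 0.1]
opening: 0.012
finger_force: 0.0
```

Run:
```python
from h import *
s,y=yel(save='w5'); print(s['t'],f(s['position']),s['contact_force'],y); print(yel('side','s5')[1])
c=cam('wrist',s)
for q in y:
    if 200<q[0]+q[2]/2<290: print([ang(c,(q[0]+q[2]/2,q[1]+q[3]/2),r) for r in(.076,.08)])
a=cv2.imread('pics/w5.png');b=cv2.imread('pics/s5.png')
cv2.imwrite('pics/c5.png',np.hstack([cv2.resize(x,(400,300),interpolation=cv2.INTER_CUBIC) for x in (b[170:230,210:290],a[60:210,155:355])]))
```

```text
14.425 [-53.04561727  -1.04808254 234.67610198] [ 0.70801875 -0.21442326  0.08529715] [[32, 36, 49, 58, 1166], [297, 75, 18, 89, 984], [211, 126, 79, 13, 965]]
[[228, 1, 102, 65, 4121], [257, 190, 5, 21, 80], [219, 323, 25, 16, 183]]
[np.float64(0.02848538555062257), np.float64(0.03154573423873927)]
```

View pics/c5.png

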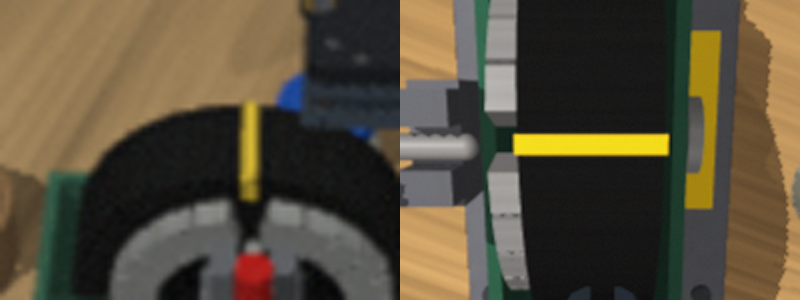

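Run:
```python
from h import *
s=robot.read_state();c=cam('wrist',s)
a=cv2.imread('pics/w5.png');g=cv2.cvtColor(a,cv2.COLOR_BGR2GRAY)
for u in(160,166,172,178,186): print(u,g[122:152,u].tolist())
P=ray(c,(172,135),.17);print('rod',f(P)); print('mark z.195',f(ray(c,(250.5,132.5),.1945)), f(ray(c,(215,132.5),.1945)),f(ray(c,(285,132.5),.1945)))
print('gap',f(ray(c,(205,129.5),.17)))
m=red(a,90,175,90,180);ys,xs=np.nonzero(m);print(len(xs),xs.mean(),ys.mean(),xs.min(),xs.max(),ys.min(),ys.max())
h=cv2.cvtColor(a,cv2.COLOR_BGR2HSV);mm=(abs(h[...,0].astype(int)-27)<7)&(h[...,1]>140);mm[:,:205]=0;mm[:,292:]=0
for u in(212,230,250,270,285): print(u,np.nonzero(mm[115:150,u])[0]+115)
```

```text
160 [113, 121, 126, 126, 100, 110, 135, 150, 165, 180, 192, 182, 166, 158, 150, 138, 122, 106, 137, 149, 115, 71, 63, 91, 110, 113, 114, 115, 114, 114]
166 [115, 95, 75, 67, 78, 114, 137, 149, 165, 180, 192, 182, 167, 159, 150, 138, 122, 96, 75, 65, 59, 59, 63, 91, 110, 114, 113, 114, 115, 114]
172 [114, 97, 75, 68, 76, 115, 137, 150, 163, 178, 190, 181, 166, 158, 149, 138, 122, 96, 74, 64, 56, 59, 60, 89, 112, 114, 114, 114, 113, 114]
178 [102, 90, 74, 68, 67, 93, 129, 149, 163, 177, 190, 180, 168, 158, 151, 139, 122, 96, 74, 65, 63, 60, 61, 90, 111, 114, 114, 114, 113, 114]
186 [42, 43, 45, 43, 56, 104, 133, 147, 161, 174, 184, 177, 164, 157, 151, 138, 123, 96, 65, 55, 48, 42, 41, 41, 40, 40, 41, 40, 41, 41]
rod [ -0.49904205  54.661349   170.        ]
mark z.195 [  3.38154059   1.17685068 194.5       ] [  3.37628191  22.34632818 194.5       ] [  3.3866523  -19.40102603 194.5       ]
gap [  3.17491829  32.19292337 170.        ]
1017 108.37069813176008 135.99311701081612 90 130 122 154
212 [126 127 128 129 130 131 132 133 134 135 136]
230 [126 127 128 129 130 131 132 133 134 135 136 137]
250 [126 127 128 129 130 131 132 133 134 135 136 137 138]
270 [126 127 128 129 130 131 132 133 134 135 136 137 138]
285 [126 127 128 129 130 131 132 133 134 135 136 137 138]
```

Call:
move_arm([
  {"translation":[2,0,0],"twist":0,"hand":0},
  {"translation":[4.5,0,0.2],"twist":0,"hand":0},
  {"translation":[5.5,0,0.7],"twist":0,"hand":0},
  {"translation":[5.5,0,1.1],"twist":0,"hand":0},
  {"translation":[5.5,0,1.25],"twist":0,"hand":0},
  {"translation":[5.5,0,1.35],"twist":0,"hand":0},
  {"translation":[5.5,0,1.43],"twist":0,"hand":0},
  {"translation":[5.5,0,1.5],"twist":0,"hand":0},
])

```text
t: 15.52
position: [0.5411, 0.04, 0.22]
tcp_rot: [3.092, 0.556, 0.001]
contact_force: [-0.1, 1.4, 7.7]
opening: 0.009
finger_force: 3.6
```

Call:
move_arm([
  {"translation":[-0.1,0,0],"twist":0,"hand":0},
  {"translation":[-0.2,0,0],"twist":0,"hand":0},
  {"translation":[-0.3,0,-0.01],"twist":0,"hand":0},
  {"translation":[-0.32,0,-0.01],"twist":0,"hand":0},
  {"translation":[-0.32,0,-0.01],"twist":0,"hand":0},
])

```text
t: 16.15
position: [0.5383, 0.0389, 0.2201]
tcp_rot: [3.092, 0.556, 0.001]
contact_force: [0.5, 1.3, 5.5]
opening: 0.008
finger_force: 2.9
```

Call:
move_arm([
  {"translation":[0,0,-0.2],"twist":0,"hand":0},
  {"translation":[0,0,-0.7],"twist":0,"hand":0},
  {"translation":[-1.5,0,-1.2],"twist":0,"hand":0},
  {"translation":[-3.5,0,-1.5],"twist":0,"hand":0},
  {"translation":[-5,0,-1.5],"twist":0,"hand":0},
  {"translation":[-5,0,-1.5],"twist":0,"hand":0},
])

```text
t: 16.9
position: [0.4899, 0.021, 0.2348]
tcp_rot: [-3.092, -0.555, 0.0]
contact_force: [0.6, 0.0, 1.3]
opening: 0.005
finger_force: 0.0
```

Run:
```python
from h import *
s,y=yel(save='w6'); print(s['t'],f(s['position']),y);c=cam('wrist',s)
a=cv2.imread('pics/w6.png');g=cv2.cvtColor(a,cv2.COLOR_BGR2GRAY).astype(int)
def edges(u): 
    d=g[112:152,u]; return u,d.tolist()
print(edges(172));print(edges(203));print(edges(206))
for v in range(126,140,2): print(v,f(ray(c,(172,v),.17))[0].round(2),f(ray(c,(205,v),.17))[0].round(2),f(ray(c,(250,v),.195))[0].round(2))
```

```text
16.9 [-51.66493779  -1.01946555 234.77747816] [[31, 37, 50, 58, 1157], [297, 77, 18, 88, 977], [212, 133, 78, 13, 948]]
(172, [114, 114, 113, 113, 113, 113, 113, 114, 115, 113, 113, 113, 114, 97, 74, 67, 77, 115, 138, 150, 163, 180, 190, 179, 165, 158, 150, 136, 119, 93, 71, 62, 57, 60, 62, 89, 108, 113, 114, 113])
(203, [181, 181, 182, 183, 184, 187, 187, 187, 177, 125, 81, 79, 79, 79, 77, 54, 37, 34, 34, 36, 35, 34, 37, 36, 36, 37, 37, 39, 65, 91, 103, 110, 112, 112, 113, 112, 111, 110, 112, 132])
(206, [180, 180, 180, 182, 184, 185, 186, 187, 175, 125, 81, 79, 80, 78, 77, 55, 35, 29, 29, 30, 30, 31, 29, 29, 29, 29, 29, 34, 78, 107, 113, 113, 111, 111, 112, 112, 112, 111, 112, 132])
126 5.97 5.97 7.7
128 4.65 4.65 6.53
130 3.32 3.32 5.36
132 1.99 1.99 4.19
134 0.66 0.65 3.01
136 -0.68 -0.69 1.83
138 -2.03 -2.03 0.65
```

Run:
```python
from h import *
a=cv2.imread('pics/w6.png');b=robot.grab_frame('side');cv2.imwrite('pics/s6.png',b)
cv2.imwrite('pics/c6.png',np.hstack([cv2.resize(x,(400,400),interpolation=cv2.INTER_CUBIC) for x in (b[185:235,235:285],a[95:175,160:240])]))
```

```text
(no output)
```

View pics/c6.png

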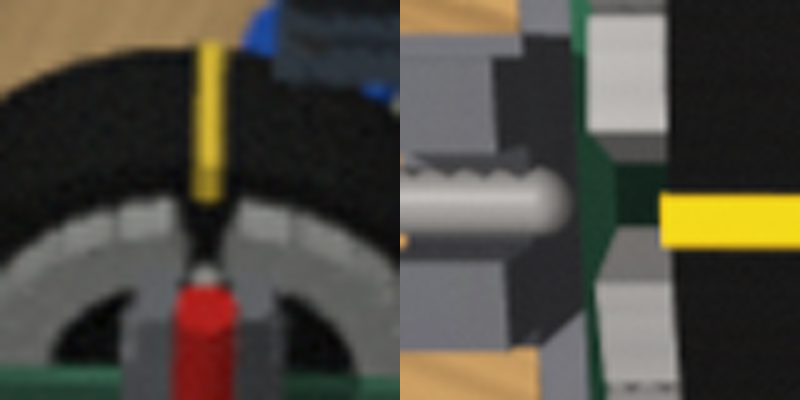

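Call:
move_arm([
  {"translation":[-1,-1,-1.5],"twist":0,"hand":0},
  {"translation":[-1,-5,-2.5],"twist":0,"hand":0},
  {"translation":[0,-9,-2.5],"twist":0,"hand":0},
  {"translation":[3,-12,-2.5],"twist":0,"hand":0},
  {"translation":[5.2,-12.3,-2],"twist":0,"hand":0},
  {"translation":[5.2,-12.3,0],"twist":0,"hand":0},
  {"translation":[5.2,-12.3,2],"twist":0,"hand":0},
  {"translation":[5.2,-12.3,2.1],"twist":0,"hand":0},
])

```text
t: 18.0
position: [0.4966, 0.1549, 0.2125]
tcp_rot: [3.092, 0.556, -0.004]
contact_force: [0.0, -0.2, -0.3]
opening: 0.007
finger_force: 0.0
```

Run:
```python
from h import *
s=robot.read_state();print(s['t'],f(s['position']),s['contact_force'])
for n in('wrist','side'):
    a=robot.grab_frame(n);cv2.imwrite(f'pics/{n}7.png',a); m=red(a,100,420,150,384) if n=='wrist' else red(a,240,290,205,260);ys,xs=np.nonzero(m);print(n,len(xs),xs.mean(),xs.min(),xs.max(),ys.min(),ys.max()) if len(xs) else 0
```

```text
18.0 [  1.24388882 122.11979924 212.46965746] [ 0.04373364 -0.23155677 -0.27562002]
wrist 277 309.1480144404332 296 344 209 223
```

Call:
move_arm([
  {"translation":[-0.1,0.4,0],"twist":0,"hand":0},
  {"translation":[-0.1,0.7,0],"twist":0,"hand":0},
  {"translation":[-0.1,0.9,0],"twist":0,"hand":0},
  {"translation":[-0.1,1.1,0],"twist":0,"hand":0},
  {"translation":[-0.1,1.3,0],"twist":0,"hand":0},
  {"translation":[-0.1,1.5,0],"twist":0,"hand":0},
  {"translation":[-0.1,1.7,0],"twist":0,"hand":0},
])

```text
t: 18.98
position: [0.502, 0.1386, 0.2137]
tcp_rot: [-3.092, -0.556, 0.0]
contact_force: [-1.6, 3.1, 0.0]
opening: 0.008
finger_force: 1.3
```

Call:
move_arm([
  {"translation":[0,0.2,0],"twist":0,"hand":0},
  {"translation":[0,0.4,0],"twist":0,"hand":0},
  {"translation":[0,0.6,0],"twist":0,"hand":0},
  {"translation":[0,0.8,0],"twist":0,"hand":0},
])

```text
t: 19.48
position: [0.5049, 0.131, 0.2137]
tcp_rot: [3.092, 0.556, 0.0]
contact_force: [-1.9, 2.2, 0.3]
opening: 0.006
finger_force: 1.3
```

Now inside the gap (about 14 mm travel); finish to the stop.

Call:
move_arm([
  {"translation":[0,0.1,0],"twist":0,"hand":0},
  {"translation":[0,0.2,0],"twist":0,"hand":0},
  {"translation":[0,0.3,0],"twist":0,"hand":0},
])

```text
t: 19.85
position: [0.5059, 0.1282, 0.2137]
tcp_rot: [-3.092, -0.556, -0.0]
contact_force: [-1.9, 2.4, 0.8]
opening: 0.01
finger_force: 1.3
```

Run:
```python
from h import *
s=robot.read_state();print(s['t'],f(s['position']),s['contact_force'])
```

```text
19.85 [  0.62290649  93.90396255 213.72815137] [-1.90358692  2.36972033  0.80983904]
```

Near the end; press on in small steps until the stop shows in the force.

Call:
move_arm([
  {"translation":[0,0.08,0],"twist":0,"hand":0},
  {"translation":[0,0.15,0],"twist":0,"hand":0},
])

```text
t: 20.1
position: [0.5063, 0.127, 0.2137]
tcp_rot: [-3.092, -0.555, 0.0]
contact_force: [-3.2, 7.4, 2.1]
opening: 0.004
finger_force: 4.2
```

Call:
move_arm([
  {"translation":[0,0.06,0],"twist":0,"hand":0},
  {"translation":[0,0.06,0],"twist":0,"hand":0},
])

```text
t: 20.35
position: [0.5063, 0.1269, 0.2138]
tcp_rot: [-3.091, -0.555, 0.0]
contact_force: [-3.6, 9.4, 1.5]
opening: 0.002
finger_force: 5.4
```

Call:
move_arm([
  {"translation":[0,0.05,0],"twist":0,"hand":0},
  {"translation":[0,0.07,0],"twist":0,"hand":0},
  {"translation":[0,0.07,0],"twist":0,"hand":0},
])

```text
t: 20.72
position: [0.5064, 0.1266, 0.2138]
tcp_rot: [-3.09, -0.555, 0.001]
contact_force: [-5.4, 14.9, 3.3]
opening: 0.006
finger_force: 7.8
```

Call:
move_arm([
  {"translation":[0,-0.3,0],"twist":0,"hand":0},
  {"translation":[0,-1.5,0],"twist":0,"hand":0},
  {"translation":[0,-2.5,-0.5],"twist":0,"hand":0},
  {"translation":[0,-2.8,-3],"twist":0,"hand":0},
  {"translation":[-2,-2.8,-5],"twist":0,"hand":0},
  {"translation":[-6,1,-5],"twist":0,"hand":0},
  {"translation":[-9,6,-5],"twist":0,"hand":0},
  {"translation":[-9,9.5,-4],"twist":0,"hand":0},
  {"translation":[-9,9.5,-4],"twist":0,"hand":0},
])

```text
t: 21.85
position: [0.4556, 0.004, 0.2537]
tcp_rot: [3.092, 0.552, -0.0]
contact_force: [0.3, 0.7, 0.4]
opening: 0.006
finger_force: 0.0
```

Run:
```python
from h import *
s=robot.read_state();print(s['t'],f(s['position']),s['contact_force'])
a=robot.grab_frame('wrist');b=robot.grab_frame('side');cv2.imwrite('pics/w8.png',a)
cv2.imwrite('pics/c8.png',np.hstack([cv2.resize(x,(400,400),interpolation=cv2.INTER_CUBIC) for x in (b[185:235,235:285],a[20:220,120:320])]))
m=red(b,240,290,205,260);ys,xs=np.nonzero(m);u=(xs.mean(),ys.min()+2);P=f(ray(cam('side'),u,.215));print(P)
m=red(cv2.imread('pics/side0.png'),240,290,205,260);ys,xs=np.nonzero(m);print(f(ray(cam('side'),(xs.mean(),ys.min()+2),.215)))
```

```text
21.85 [-89.72491928  -5.00942992 253.72636851] [0.26736293 0.66724499 0.37817122]
[  2.45758002  73.7692669  215.        ]
[  2.44294344  89.31567388 215.        ]
```

View pics/c8.png

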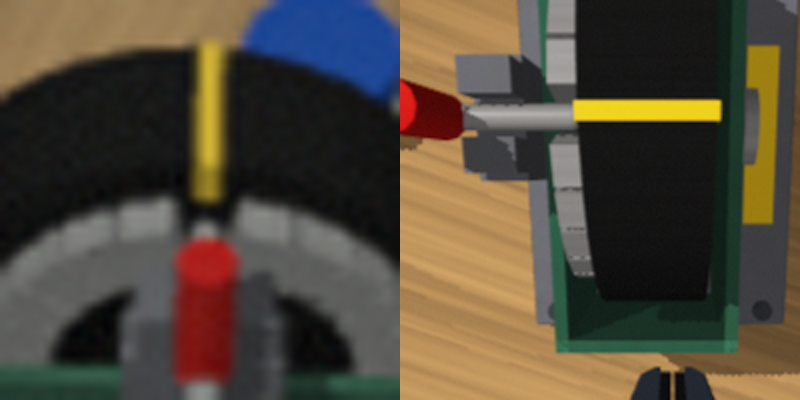

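```bash
python3 -c "
from bench import robot
print(robot.sign_off())"
```

```text
the job is handed in; nothing more can be done
None
```

The yellow mark stands at the top of the wheel. The red lock bolt is in the ring gap, pushed until it stopped (about 15 N at the knob). The highest tyre force I read was about 10 N, and I handed the job in at about 22 s; no verdict came back.

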